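# Tip a power supply onto the service board, fan up

### The arm

A 6-joint arm with a two-finger parallel gripper is mounted at the origin on the work surface. World frame = base frame: x ahead of the robot, y to its left, z up, the work surface at z = 0. Lengths are in m, angles in rad, forces in N, time in s.
With the tool pointing down it reaches from about 0.4 to 0.825 m from the base axis. Payload 7 kg.
Tool frame: the origin (TCP) lies on the mounting face of the last link; the fingertips stand 178 mm ahead of it and the grasp point (between the pads) lies 159 mm ahead of it; z points along the fingers, y is the direction in which the jaws open and shut (so a half turn about z gives the same grasp; the last joint's range is limited). The gripper opens to 88 mm and grips with 3 to 60 N. Pads are 19 mm wide; open, the fingers measure 130 mm over their backs; the gripper's body (78 mm by 193 mm) begins 47 mm behind the grasp point.
Start: joints at [1.435, 0.359, 0.012, 0, -1.224, -0.288], TCP at [0.278, 0.615, 0.405] pointing down, gripper open.
Joint ranges: [-3.07, 3.07], [-1.43, 2.12], [-1.02, 1.25], [-3.03, 1.67], [-3.05, -0], [-3.03, 3.03]. Speed limits (rad/s): [2.39, 2.39, 3.01, 3.14, 3.14, 3.14].

### API

Orientations are given as [roll, pitch, yaw] about the fixed x, y, z axes, in that order (R = Rz(yaw) Ry(pitch) Rx(roll)).
In Python, from station import * gives the robot as it stands.
- The arm moves only by the tool arm_command, never from a script. Its argument "targets" is a list of rows, each a list of 3 entries, a list of its own where there are three numbers: the turn, a rotation vector about the world's x, y, z in rad, then the shift along the world's x, y, z in mm, then the closure, from 0 (fully open) to 1 (shut). In form: [[[wx, wy, wz], [tx, ty, tz], fingers], ...]. A call has 1 to 8 rows; each row shifts and turns the commanded pose from where the row before left it; what a row does not reach is not made up. A row lasts 1/10 s, in which the tool goes at most 50 mm and 8.59 degrees, less where a joint would pass 70% of its speed; a pose out of reach is approached as far as the arm can. A call with a gripper value outside its range is refused whole. The fingers move at their own pace and stop on an object; "squeeze" is the grip in N (left out, the last holds). Time passes only in rows, so rows that do not move let the fingers close. It gives the time, the measured TCP pose, the force and the opening at its end, in the units of the state.
- get_state(): the state, without advancing time (a new reading comes with each control period).
- grab_frame(name): name is "scene" or "top" or "wrist"; returns (picture, depth): 384x512x3 uint8, red, green, blue; 384x512 float32, m along the optical axis (not along the pixel's ray), 0 where there is no reading.
- camera_params(name): a dict with "mtx" (3x3 intrinsics, pixels), "eye" and "orientation" of the camera in the world. Camera axes: x right, y down, z forward; pixel columns grow to the right and rows downward; lengths in m; the calibration is good to about 2 mm. A picture is of the moment at which its call begins: read the wrist's pose just before it. camera_params takes no time and is no camera call; for the wrist camera it gives the pose at the moment of the call.
- job_done(): hands the job in, once; it reports no verdict.
The state is a dict: "t": time; "q": joint angles; "qd": joint speeds; "joint_efforts": joint torques, N m; "eef_pos": TCP position; "ee_rot": TCP orientation; "force": force on the tool from outside, world axes, zero at the start; "moment": the same for the moment, N m; "width": finger opening in m.
Only numpy, scipy, OpenCV 4.12 (cv2) and the standard library are available. Lean on these libraries where they do the work, as an engineer would, in place of code of your own. Each camera call takes 0.05 s, during which the arm holds its last target.

### The job

Lay the PC power supply down for opening: slide it along the table until its foot is square up against the near edge of the service board, stop there, and then tip it over that edge so that it comes to lie flat and square on the board with its fan grille facing up; it may overhang the edge a little. Leave the aluminium case and the loudspeaker standing undisturbed where they are.

Things in the scene. Friction and masses are not known exactly. Their poses are not given: they have to be found in the camera images.
- psu_center (a point): Centre of the PC power supply: a loose steel box, 63.5 mm along x, 125 along y, 100 along z, 0.6-0.85 kg. It starts upright on the table (height 0), this point 50 mm up, +x face 25-60 mm short of the board's near edge and within 8 degrees of square to it. Top: mains socket, switch, slots. Round flat fan grille in its -x face (robot side). Pushed below 40 mm height it slides; near its top, it tips.
- board_edge (a point): Middle of the top of the near edge of the fixed service board (teal mat, steel edge; 12 mm thick, 540 along y, half either side, 260 along x). x: level across the board, away from the robot; y: along the edge. The edge's upright face is x = 0. Pushed near its top with its foot at the edge, the power supply pivots on the edge, passes balance at about 40 degrees and falls, ending 10-40 mm over it.
- case_center (a point): Centre of the aluminium instrument case, to be left alone: a loose box with a screwed lid, squarer and taller than the power supply, 84 mm along x, 94 mm along y, 124 mm high, upright on the table in front of the board. It, the speaker and the power supply stand in a row along the edge in any order, about 180 mm apart. A tape roll, screwdriver and mouse shell lie on the board beyond x = 140 mm.
- speaker_center (a point): Centre of the small loudspeaker, to be left alone: a loose dark wooden box, 90 mm along x, 85 mm along y, 130 mm high, with two round black cones in its +x face (towards the board), upright on the table in the same row.
There are look-alikes about, which are no part of the job. What is shaped like the part that bears psu_center but green, orange or purple is not meant.

How it is judged:
By the outcome, as a careful person would: the job done as asked, in the order asked, and still so for the second after the job is handed in, with the robot touching nothing.
It also fails if it takes over 38 s, if anything falls off the work surface, if the arm or the gripper's body presses on something with over 40 N, if the wrist force passes 120 N, or if a joint passes its speed limit or range.

## Working session

There is one attempt and no reset: what is moved stays moved. The work goes in short steps, Python scripts to look and compute and a tool call to move; the robot and the scene stay as the last step left them, time stands still between calls to the robot, and variables do not carry over. Pictures are saved under pics/ and viewed, and the job is handed in when it is done.

Besides the shell and the picture viewer there is one more tool, called after ">>>" as name(argument=value, ...), one argument or row to a line, values as JSON. arm_command: Moves the arm, as the interface text tells. Its arguments: {"type":"object","properties":{"targets":{"type":"array"},"squeeze":{"type":"number"}},"required":["targets"]}

```bash
mkdir -p pics; ls
python3 - <<'E'
from station import *
import cv2,numpy as np
s=get_state();print(s)
for n in ["scene","top"]:
    p,d=grab_frame(n);np.savez(f"pics/{n}0.npz",p=p,d=d)
    cv2.imwrite(f"pics/{n}0.png",p[:,:,::-1]);print(n,camera_params(n))
E
```

```text
pics
{'t': 0.0, 'q': array([ 1.43510515e+00,  3.59382281e-01,  1.11081621e-02, -3.55062112e-04,
       -1.22409327e+00, -2.88119135e-01]), 'qd': array([-0.0005775 ,  0.00043311,  0.00109543, -0.0005994 , -0.00209745,
        0.00142759]), 'joint_efforts': array([-1.28293336e-04, -5.82719064e+01,  2.93063235e+01,  6.99720696e+00,
        7.16366252e-03, -1.52031243e-04]), 'eef_pos': array([0.27749519, 0.61512587, 0.403746  ]), 'ee_rot': array([ 3.13999150e+00, -1.26433455e-04, -4.23931125e-01]), 'force': array([ 0.47704203, -0.350229  , -0.35912152]), 'moment': array([ 0.00395689, -0.02007876, -0.0135932 ]), 'width': 0.08750808503961977}
scene {'mtx': array([[410.04062156,   0.        , 256.43130601],
       [  0.        , 410.04062156, 189.95599491],
       [  0.        ,   0.        ,   1.        ]]), 'eye': array([ 1.09777697, -0.05800401,  1.01921803]), 'orientation': array([-2.53981974, -0.01374289,  1.31650274])}
top {'mtx': array([[385.51015986,   0.        , 252.87666769],
       [  0.        , 385.51015986, 192.824514  ],
       [  0.        ,   0.        ,   1.        ]]), 'eye': array([0.37153428, 0.12622109, 1.10211691]), 'orientation': array([-3.02140371, -0.03426785, -1.57301768])}
```

View pics/scene0.png

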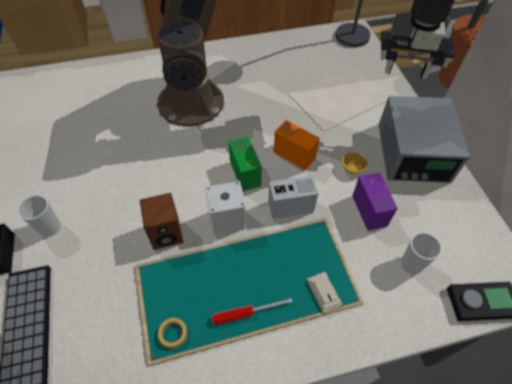

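View pics/top0.png

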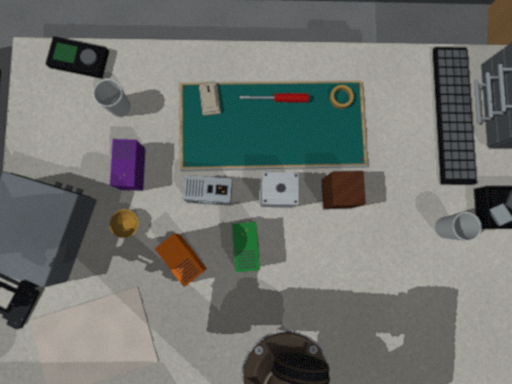

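The scene picture shows the grey power supply at (293,197), the aluminium case at (226,207) and the speaker at (161,220). The top picture has them at (208,189), (280,188) and (343,190). A green look-alike at (246,247) and an orange one at (180,260) stand behind the row. Next I measure poses.

```bash
cat > h.py <<'E'
import numpy as np,cv2
from scipy.spatial.transform import Rotation as Ro
from station import *
def cloud(n,d,c=None):
    c=c or camera_params(n)
    K=c['mtx'];R=Ro.from_euler('xyz',c['orientation']).as_matrix()
    v,u=np.mgrid[0:384,0:512]
    P=np.stack([(u-K[0,2])/K[0,0]*d,(v-K[1,2])/K[1,1]*d,d],-1)
    W=P@R.T+c['eye']; W[d<=0]=np.nan
    return W
def rect(pts):
    r=cv2.minAreaRect((pts*1000).astype(np.float32)); return r
E
python3 - <<'E'
from h import *
for n in ["top","scene"]:
    f=np.load(f"pics/{n}0.npz");W=cloud(n,f['d']);p=f['p']
    hsv=cv2.cvtColor(p,cv2.COLOR_RGB2HSV)
    z=W[...,2]; x=W[...,0]
    with np.errstate(invalid='ignore'):
        m=(z>0.09)&(z<0.16)&(x>0.2)&(x<0.8)
    nl,lab,st,_=cv2.connectedComponentsWithStats(m.astype(np.uint8))
    print(n,'table z',np.nanmedian(z[300:330,200:220]) if n=="top" else np.nanmedian(z[150:170,100:130]))
    for i in range(1,nl):
        if st[i,4]<60: continue
        q=W[lab==i]; zt=np.percentile(q[:,2],80); top=q[abs(q[:,2]-zt)<.006]
        print(st[i],'z',zt.round(4),'rect',rect(top[:,:2]),'rgb',p[lab==i].mean(0).round())
    teal=(hsv[...,0]>75)&(hsv[...,0]<100)&(hsv[...,1]>120)&(x>0.2)
    q=W[teal]; q=q[(q[:,2]>0)&(q[:,2]<.03)]; print('teal z',np.median(q[:,2]),rect(q[:,:2]))
    with np.errstate(invalid='ignore'):
        b=(z>0.007)&(z<.017)
    b=cv2.morphologyEx(b.astype(np.uint8),cv2.MORPH_OPEN,np.ones((3,3)))
    nl,lab,st,_=cv2.connectedComponentsWithStats(b);i=1+np.argmax(st[1:,4]);q=W[lab==i]
    print('board',np.median(q[:,2]),rect(q[:,:2]))
E
```

```text
top table z 0.0005386105851863388
[486  76  26  65 844] z 0.1465 rect ((752.3026123046875, -575.8365478515625), (40.02577590942383, 93.0467300415039), 87.9979248046875) rgb [82. 87. 90.]
[ 93  79  31  30 296] z 0.1112 rect ((757.8076782226562, 476.614501953125), (74.24496459960938, 74.7962417602539), 26.12985610961914) rgb [113. 116. 116.]
[ 109  139   28   48 1195] z 0.1026 rect ((573.7862548828125, 432.0690612792969), (64.03478240966797, 124.63145446777344), 88.74858093261719) rgb [ 84.  45. 110.]
[   0  171   85  116 7051] z 0.1322 rect ((400.7485046386719, 658.9953002929688), (200.83326721191406, 239.6111602783203), 72.80445098876953) rgb [85. 90. 94.]
[ 262  171   37   34 1186] z 0.1264 rect ((504.0530700683594, 22.964975357055664), (94.25051879882812, 84.01844024658203), 88.24761962890625) rgb [148. 152. 155.]
[ 328  170   37   37 1271] z 0.1318 rect ((504.20758056640625, -151.59994506835938), (89.38399505615234, 86.31307983398438), 2.1183090209960938) rgb [70. 42. 28.]
[ 182  175   50   28 1175] z 0.1023 rect ((504.6529541015625, 213.72698974609375), (125.19194793701172, 63.93
[... 1808 characters left out ...]
] z 0.1312 rect ((504.519775390625, -151.28512573242188), (93.26145935058594, 84.38302612304688), 1.812804102897644) rgb [86. 55. 37.]
[ 18 195  33  28 374] z 0.1087 rect ((405.84063720703125, -464.401123046875), (76.20832061767578, 74.48924255371094), 47.436344146728516) rgb [132. 135. 134.]
[409 232  33  30 369] z 0.1096 rect ((758.5603637695312, 476.57470703125), (74.81846618652344, 73.85604095458984), 70.6695327758789) rgb [128. 130. 129.]
teal z 0.01265600639328679 ((707.963623046875, 31.348236083984375), (241.1883087158203, 520.4209594726562), 1.29420006275177)
board 0.012613410628028676 ((703.9730224609375, 32.40196228027344), (263.5082092285156, 541.851806640625), 1.4883911609649658)
```

>>> arm_command(
  targets=[
    [[0, 0, -0.0864], [16, -29, 0], 0],
    [[0, 0, -0.0864], [16, -29, 0], 0],
    [[0, 0, -0.0864], [16, -29, 0], 0],
    [[0, 0, -0.0864], [16, -29, 0], 0],
    [[0, 0, -0.0864], [16, -29, 0], 0],
    [[0, 0, -0.0864], [16, -29, 0], 0],
    [[0, 0, -0.0864], [16, -29, 0], 0],
  ],
  squeeze=15,
)

```text
t: 0.8
eef_pos: [0.39, 0.4109, 0.4044]
ee_rot: [3.141, -0.0, -1.032]
force: [-0.1, -0.4, -0.0]
width: 0.0875
```

>>> arm_command(
  targets=[
    [[0, 0, -0.0864], [16.5, -28.5, 0], 0],
    [[0, 0, -0.0864], [16.5, -28.5, 0], 0],
    [[0, 0, -0.0864], [16.5, -28.5, 0], 0],
    [[0, 0, -0.0864], [16.5, -28.5, 0], 0],
    [[0, 0, -0.0864], [16.5, -28.5, 0], 0],
    [[0, 0, -0.0864], [16.5, -28.5, 0], 0],
    [[0, 0, -0.0864], [16.5, -28.5, 0], 0],
    [[0, 0, 0], [0, 0, 0], 0],
  ],
)

```text
t: 1.6
eef_pos: [0.5061, 0.2101, 0.4042]
ee_rot: [3.141, -0.001, -1.639]
force: [-0.2, 0.3, 0.5]
width: 0.0876
```

Run:
```python
from h import *
s=get_state();print(s['t'],s['eef_pos'],s['ee_rot'],s['q'],s['force'])
c=camera_params("wrist");p,d=grab_frame("wrist");cv2.imwrite("pics/w1.png",p[:,:,::-1])
W=cloud("wrist",d,c);z=W[...,2]
m=(z>.09)&(z<.11);q=W[m];
nl,lab,st,_=cv2.connectedComponentsWithStats(m.astype(np.uint8))
for i in range(1,nl):
    if st[i,4]>300: print(st[i],np.median(W[lab==i][:,2]),rect(W[lab==i][:,:2]))
```

```text
1.6 [0.5060819  0.21007176 0.4042342 ] [ 3.14087021e+00 -9.92061580e-04 -1.63918627e+00] [ 7.51114111e-01  1.50788486e-01 -2.70131633e-01  1.63377107e-04
 -1.15109435e+00 -8.19571079e-01] [-0.22378235  0.27599839  0.53972333]
[  348    15   154   101 11826] 0.09881265148670132 ((353.12066650390625, 111.08045959472656), (125.96808624267578, 65.12322998046875), 4.546355724334717)
[197  17  98  11 676] 0.10018048917842168 ((503.7571716308594, 67.92355346679688), (1.224609136581421, 78.69115447998047), 88.69274139404297)
[ 223  126   71  120 8121] 0.09884853401576243 ((502.17657470703125, 208.43939208984375), (114.0265121459961, 64.97100067138672), 86.1183853149414)
[ 439  183   68   31 1137] 0.09868632512015973 ((296.9624938964844, 233.1076202392578), (29.09480094909668, 59.254581451416016), 88.60469818115234)
```

>>> arm_command(
  targets=[
    [[0, 0, 0], [-2.3, 3, -36], 0],
    [[0, 0, 0], [0, 0, -36], 0],
    [[0, 0, 0], [0, 0, -36], 0],
    [[0, 0, 0], [0, 0, -34], 0],
    [[0, 0, 0], [0, 0, -24], 0],
    [[0, 0, 0], [0, 0, -10], 0],
    [[0, 0, 0], [0, 0, 0], 0],
  ],
)

```text
t: 2.35
eef_pos: [0.5023, 0.216, 0.2275]
ee_rot: [3.14, -0.002, -1.632]
force: [0.7, -0.2, 0.5]
width: 0.0879
```

>>> arm_command(
  targets=[
    [[0, 0, 0], [0, 0, 0], 0.2],
    [[0, 0, 0], [0, 0, 0], 0.25],
    [[0, 0, 0], [0, 0, 0], 0.3],
    [[0, 0, 0], [0, 0, 0], 0.35],
    [[0, 0, 0], [0, 0, 0], 0.4],
    [[0, 0, 0], [0, 0, 0], 0.4],
  ],
)

```text
t: 2.95
eef_pos: [0.5033, 0.2161, 0.2298]
ee_rot: [-3.14, 0.001, -1.633]
force: [1.0, 0.1, 6.3]
width: 0.0633
```

```bash
cat > look.py <<'E'
from h import *
import sys
k=sys.argv[1]
s=get_state();print(s['t'],s['eef_pos'],s['ee_rot'],s['force'],s['moment'],s['width'])
for n in ["scene","top"]:
    p,d=grab_frame(n);cv2.imwrite(f"pics/{n}_{k}.png",p[:,:,::-1])
    W=cloud(n,d);z=W[...,2];m=(z>.09)&(z<.14)&(W[...,0]>.3)&(W[...,0]<.65)&(W[...,1]>-.25)&(W[...,1]<.32)
    nl,lab,st,_=cv2.connectedComponentsWithStats(m.astype(np.uint8))
    for i in range(1,nl):
        if st[i,4]>150: print(n,st[i],np.median(W[lab==i][:,2]).round(4),rect(W[lab==i][:,:2]))
E
python3 look.py 2
```

```text
2.95 [0.50334872 0.21610948 0.22983055] [-3.13970768e+00  1.39348062e-03 -1.63300352e+00] [0.95383027 0.07776356 6.2988024 ] [ 0.09925202  0.10823014 -0.03795811] 0.06331109372720242
scene [229 138  33  36 742] 0.0999 ((358.4751892089844, 112.02166748046875), (121.63053131103516, 65.14881896972656), 4.417174816131592)
scene [269 157  22  47 449] 0.1014 ((492.2854919433594, 178.48875427246094), (53.384559631347656, 150.57595825195312), 85.77779388427734)
scene [ 205  181   41   38 1156] 0.1238 ((503.72113037109375, 23.26058006286621), (93.7314453125, 86.22388458251953), 88.27174377441406)
scene [ 139  192   40   43 1277] 0.1292 ((506.41644287109375, -151.2227783203125), (94.7447280883789, 85.20387268066406), 1.6403781175613403)
top [ 262  171   37   34 1189] 0.1247 ((504.03594970703125, 23.056659698486328), (94.41313171386719, 84.22770690917969), 87.88508605957031)
top [ 328  170   37   37 1272] 0.1299 ((505.87908935546875, -151.28793334960938), (93.95723724365234, 86.01605224609375), 1.4597312211990356)
top [213 178  18  27 334] 0.1013 ((496.7713317871094, 171.60806274414062), (39.995582580566406, 73.44721221923828), 84.80155181884766)
top [ 232  221   28   47 1134] 0.1007 ((357.7877502441406, 111.63725280761719), (118.3818359375, 65.04460906982422), 4.247042179107666)
top [164 233  37  35 796] 0.1009 ((327.091552734375, 285.39190673828125), (111.97057342529297, 64.65571594238281), 38.14460754394531)
```

>>> arm_command(
  targets=[
    [[0, 0, 0.0147], [3, 0, 0], 0.4],
    [[0, 0, 0.0147], [5, 0, 0], 0.4],
    [[0, 0, 0.0147], [5, 0, 0], 0.4],
    [[0, 0, 0.0147], [5, 0, 0], 0.4],
    [[0, 0, 0.0147], [5, 0, 0], 0.4],
    [[0, 0, 0.0147], [4, 0, 0], 0.4],
    [[0, 0, 0], [2, 0, 0], 0.4],
    [[0, 0, 0], [0, 0, 0], 0.4],
  ],
)

```text
t: 3.85
eef_pos: [0.5294, 0.2146, 0.2295]
ee_rot: [3.136, -0.003, -1.546]
force: [-16.9, -1.4, 21.9]
width: 0.0637
```

>>> arm_command(
  targets=[
    [[0, 0, 0], [1, 0, 0], 0.4],
    [[0, 0, 0], [1, 0, 0], 0.4],
    [[0, 0, 0], [0, 0, 0], 0.4],
  ],
)

```text
t: 4.15
eef_pos: [0.5311, 0.2146, 0.2294]
ee_rot: [3.136, -0.003, -1.546]
force: [-17.6, -0.4, 22.1]
width: 0.0634
```

```bash
python3 look.py 3
```

```text
4.15 [0.53110127 0.21455854 0.22944203] [ 3.13567222e+00 -2.73870895e-03 -1.54599729e+00] [-17.59066792  -0.38510913  22.14524625] [-0.24923795  6.90104217 -0.01792373] 0.06340113899537772
scene [229 138  33  36 752] 0.1001 ((358.4637451171875, 112.15846252441406), (121.08242797851562, 65.27461242675781), 4.259572505950928)
scene [271 166  25  48 527] 0.1015 ((521.6350708007812, 176.58103942871094), (153.66531372070312, 55.283023834228516), 0.4716128706932068)
scene [ 205  181   41   38 1155] 0.1238 ((503.1800231933594, 23.231800079345703), (93.8611831665039, 88.78219604492188), 88.09992218017578)
scene [ 139  192   40   43 1283] 0.1293 ((506.2437438964844, -151.23785400390625), (95.48663330078125, 85.23847961425781), 1.547412633895874)
top [215 166  17  27 337] 0.1012 ((527.0258178710938, 168.88998413085938), (74.6622085571289, 39.885799407958984), 0.19674883782863617)
top [ 262  171   37   34 1194] 0.1248 ((504.04705810546875, 23.083553314208984), (94.36905670166016, 84.1076431274414), 88.12344360351562)
top [ 328  170   37   37 1272] 0.1301 ((506.1197509765625, -151.41880798339844), (94.30587768554688, 86.75463104248047), 2.062638282775879)
top [ 232  221   28   47 1129] 0.1009 ((357.7629699707031, 111.6353759765625), (118.55921173095703, 65.03150939941406), 4.374802112579346)
top [164 233  37  35 763] 0.1008 ((328.19842529296875, 283.6581726074219), (112.5545654296875, 60.206398010253906), 39.165130615234375)
```

>>> arm_command(
  targets=[
    [[0, 0, 0], [0, 0, 1], 0.4],
    [[0, 0, 0], [1, 0, 0.5], 0.4],
    [[0, 0, 0], [0, 0, 0], 0.4],
  ],
)

```text
t: 4.55
eef_pos: [0.5345, 0.2155, 0.2295]
ee_rot: [3.14, -0.001, -1.546]
force: [-1.6, 0.6, -4.7]
width: 0.0634
```

```bash
python3 look.py 4
python3 - <<'E'
import cv2
p=cv2.imread('pics/scene_4.png')[120:290,130:360];cv2.imwrite('pics/c4.png',cv2.resize(p,None,fx=3,fy=3,interpolation=3))
E
```

```text
4.55 [0.53454228 0.21553374 0.22945591] [ 3.14042939e+00 -5.01658977e-04 -1.54565214e+00] [-1.61663307  0.63245617 -4.73670682] [ 0.1646931   0.62354384 -0.04659678] 0.06338911499890565
scene [229 137  33  37 750] 0.1001 ((358.2866516113281, 112.21435546875), (119.99152374267578, 65.66390228271484), 4.347870826721191)
scene [272 165  24  50 531] 0.1014 ((525.06396484375, 178.2122344970703), (56.1578483581543, 153.53089904785156), 88.47499084472656)
scene [ 205  181   41   38 1155] 0.1238 ((503.2206115722656, 23.326190948486328), (93.73076629638672, 86.87371063232422), 88.16439056396484)
scene [ 139  192   40   43 1283] 0.1293 ((506.4539489746094, -151.13584899902344), (94.46085357666016, 85.03632354736328), 1.5016348361968994)
top [214 165  17  25 323] 0.1012 ((532.0848388671875, 171.45143127441406), (69.48453521728516, 39.80559539794922), 0.3212363123893738)
top [ 262  171   37   34 1196] 0.1246 ((503.93212890625, 23.070226669311523), (93.98307037353516, 83.98513793945312), 88.15531158447266)
top [ 328  170   37   37 1267] 0.1301 ((505.94696044921875, -151.1959991455078), (94.40657806396484, 86.49280548095703), 0.9426062703132629)
top [ 232  221   28   47 1130] 0.1008 ((357.8241271972656, 111.68002319335938), (118.49788665771484, 64.95503234863281), 4.272429466247559)
top [164 233  37  35 756] 0.1009 ((329.6783447265625, 282.9053955078125), (111.3706283569336, 57.64820098876953), 36.51224899291992)
```

View pics/c4.png

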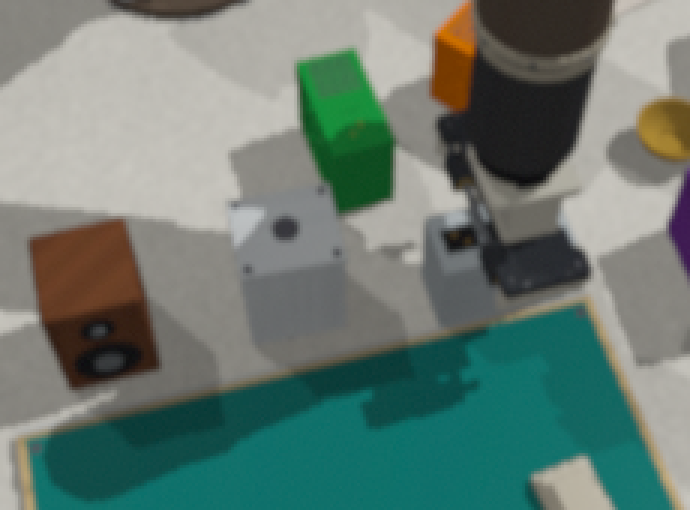

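The crop shows the power supply held with its foot just short of the steel edge (about (465,315) in the crop). The case and speaker are untouched. I'll edge forward until the force rises.

>>> arm_command(
  targets=[
    [[0, 0, 0], [1, 0, -0.4], 0.4],
    [[0, 0, 0], [1, 0, 0], 0.4],
    [[0, 0, 0], [0, 0, 0], 0.4],
  ],
)

```text
t: 4.95
eef_pos: [0.537, 0.2158, 0.2295]
ee_rot: [-3.141, 0.0, -1.545]
force: [0.3, -0.0, -7.3]
width: 0.0636
```

>>> arm_command(
  targets=[
    [[0, 0, 0], [1, 0, 0], 0.4],
    [[0, 0, 0], [0, 0, 0], 0.4],
  ],
)

```text
t: 5.15
eef_pos: [0.538, 0.2158, 0.2296]
ee_rot: [-3.141, 0.0, -1.545]
force: [-0.8, 0.2, -6.8]
width: 0.0633
```

>>> arm_command(
  targets=[
    [[0, 0, 0], [1, 0, 0], 0.4],
    [[0, 0, 0], [0, 0, 0], 0.4],
  ],
)

```text
t: 5.35
eef_pos: [0.5385, 0.2157, 0.2296]
ee_rot: [3.141, -0.0, -1.545]
force: [-2.8, 1.2, -6.1]
width: 0.0637
```

>>> arm_command(
  targets=[
    [[0, 0, 0], [0, 0, -0.6], 0.4],
    [[0, 0, 0], [0, 0, 0], 0.4],
  ],
)

```text
t: 5.55
eef_pos: [0.5384, 0.2158, 0.2294]
ee_rot: [3.141, -0.0, -1.545]
force: [-5.0, 1.3, -1.7]
width: 0.0633
```

>>> arm_command(
  targets=[
    [[0, 0, 0], [1, 0, 0], 0.4],
    [[0, 0, 0], [0, 0, 0], 0.4],
  ],
)

```text
t: 5.75
eef_pos: [0.5388, 0.2158, 0.2295]
ee_rot: [3.14, -0.0, -1.545]
force: [-9.7, 2.7, 2.7]
width: 0.0634
```

>>> arm_command(
  targets=[
    [[0, 0, 0], [1, 0, 0], 0.4],
    [[0, 0, 0], [0, 0, 0], 0.4],
  ],
)

```text
t: 5.95
eef_pos: [0.5392, 0.2157, 0.2296]
ee_rot: [3.138, -0.001, -1.545]
force: [-13.6, 2.6, 6.3]
width: 0.063
```

>>> arm_command(
  targets=[
    [[0, 0, 0], [-1, 0, 0], 0.4],
    [[0, 0, 0], [0, 0, 0], 0.3],
    [[0, 0, 0], [0, 0, 0], 0.2],
    [[0, 0, 0], [0, 0, 0], 0.05],
    [[0, 0, 0], [0, 0, 0], 0],
    [[0, 0, 0], [0, 0, 0], 0],
  ],
)

```text
t: 6.55
eef_pos: [0.5403, 0.216, 0.2297]
ee_rot: [-3.14, 0.001, -1.545]
force: [-0.7, -0.2, -0.5]
width: 0.0855
```

>>> arm_command(
  targets=[
    [[0, 0, 0], [0, 0, 15], 0],
    [[0, 0, 0], [0, 0, 35], 0],
    [[0, 0, 0], [0, 0, 45], 0],
    [[0, 0, 0], [0, 0, 45], 0],
    [[0, 0, 0], [-40, 0, 0], 0],
    [[0, 0, 0], [-50, 0, 0], 0],
    [[0, 0, 0], [-50, 0, 0], 0],
  ],
)

```text
t: 7.25
eef_pos: [0.3987, 0.2154, 0.3693]
ee_rot: [-3.141, 0.001, -1.547]
force: [-0.8, 1.5, 0.7]
width: 0.0872
```

```bash
python3 look.py 5
python3 - <<'E'
import cv2
p=cv2.imread('pics/scene_5.png')[140:290,210:370];cv2.imwrite('pics/c5.png',cv2.resize(p,None,fx=4,fy=4,interpolation=3))
E
```

```text
7.25 [0.39874373 0.21541771 0.36925769] [-3.14096101e+00  6.86136988e-04 -1.54673212e+00] [-0.80284465  1.46479381  0.73853851] [ 0.3223628   0.15165594 -0.02984729] 0.08716755035704585
scene [229 138  33  36 747] 0.1 ((359.10577392578125, 112.52821350097656), (120.42650604248047, 65.83450317382812), 3.113053321838379)
scene [ 205  181   41   38 1156] 0.1238 ((504.1328430175781, 23.316394805908203), (93.71448516845703, 87.77423095703125), 88.51274108886719)
scene [272 183  51  31 999] 0.1001 ((539.2133178710938, 212.88082885742188), (66.32624053955078, 124.89803314208984), 1.1738065481185913)
scene [ 139  192   40   43 1283] 0.1294 ((505.3679504394531, -151.2422332763672), (96.42353057861328, 85.20393371582031), 1.448463797569275)
top [ 183  163   48   25 1000] 0.101 ((539.6553344726562, 213.35922241210938), (64.05339050292969, 123.72099304199219), 0.5280055403709412)
top [ 262  171   37   34 1192] 0.1247 ((503.9171142578125, 23.06307601928711), (94.02915954589844, 84.13983917236328), 88.02286529541016)
top [ 328  170   37   37 1265] 0.1301 ((506.09539794921875, -150.84902954101562), (94.13971710205078, 85.36505889892578), 1.4947904348373413)
top [ 232  221   28   47 1127] 0.1009 ((357.79815673828125, 111.55464935302734), (118.46102905273438, 65.08489227294922), 4.411806106567383)
```

View pics/c5.png

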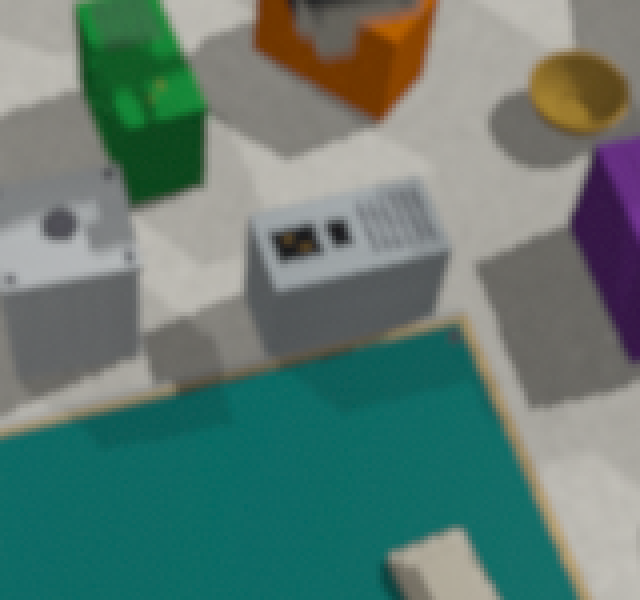

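The crop shows the power supply standing with its foot along the steel edge (crop (265,350) to (440,315)). By camera its centre is at (0.539, 0.213), square to the board. Now I turn the tool 90° to push near the top with both fingers.

>>> arm_command(
  targets=[
    [[0, 0, 0.13], [0, 0, 0], 0.3],
    [[0, 0, 0.13], [0, 0, 0], 0.3],
    [[0, 0, 0.13], [0, 0, 0], 0.3],
    [[0, 0, 0.13], [5, 0, 0], 0.3],
    [[0, 0, 0.13], [10, 0, 0], 0.3],
    [[0, 0, 0.13], [10, 0, 0], 0.3],
    [[0, 0, 0.13], [10, 0, 0], 0.3],
    [[0, 0, 0.13], [10, 0, 0], 0.3],
  ],
)

```text
t: 8.15
eef_pos: [0.4456, 0.2158, 0.3694]
ee_rot: [-3.141, -0.0, -0.5]
force: [-0.0, -0.5, 0.2]
width: 0.0614
```

>>> arm_command(
  targets=[
    [[0, 0, 0.13], [10, 0, 0], 0.3],
    [[0, 0, 0.13], [10, 0, 0], 0.3],
    [[0, 0, 0.13], [10, 0, -10], 0.3],
    [[0, 0, 0.141], [8, -2, -30], 0.3],
    [[0, 0, 0], [4, 0, -35], 0.3],
    [[0, 0, 0], [0, 0, -22], 0.3],
    [[0, 0, 0], [0, 0, -10], 0.3],
    [[0, 0, 0], [0, 0, 0], 0.3],
  ],
)

```text
t: 8.95
eef_pos: [0.4868, 0.2135, 0.2612]
ee_rot: [3.14, 0.002, 0.026]
force: [-0.8, -0.3, 0.6]
width: 0.0614
```

>>> arm_command(
  targets=[
    [[0, 0, 0], [5, 0, 0], 0.3],
    [[0, 0, 0], [4, 0, 0], 0.3],
    [[0, 0, 0], [2, 0, 0], 0.3],
    [[0, 0, 0], [2, 0, 0.5], 0.3],
    [[0, 0, 0], [0, 0, 0], 0.3],
  ],
)

```text
t: 9.45
eef_pos: [0.4996, 0.2138, 0.2639]
ee_rot: [-3.141, 0.0, 0.026]
force: [-6.1, 0.4, 5.8]
width: 0.061
```

>>> arm_command(
  targets=[
    [[0, 0, 0], [3, 0, 2.5], 0.3],
    [[0, 0, 0], [3, 0, 2.5], 0.3],
    [[0, 0, 0], [3.4, 0, 2.4], 0.3],
    [[0, 0, 0], [3.4, 0, 2.3], 0.3],
    [[0, 0, 0], [3.6, 0, 2], 0.3],
    [[0, 0, 0], [3.6, 0, 2], 0.3],
    [[0, 0, 0], [0, 0, 0], 0.3],
  ],
)

```text
t: 10.15
eef_pos: [0.5204, 0.2138, 0.2767]
ee_rot: [-3.141, -0.001, 0.026]
force: [-1.3, 0.7, 2.4]
width: 0.0614
```

```bash
python3 look.py 6
python3 - <<'E'
import cv2
p=cv2.imread('pics/scene_6.png')[140:290,210:370];cv2.imwrite('pics/c6.png',cv2.resize(p,None,fx=4,fy=4,interpolation=3))
E
```

```text
10.15 [0.52040511 0.21380837 0.27669959] [-3.14147443e+00 -5.95108268e-04  2.56143936e-02] [-1.33712898  0.73111128  2.43966664] [0.1486836  0.76763487 0.07924452] 0.061423826998734325
scene [229 138  32  36 736] 0.1002 ((359.72540283203125, 112.62748718261719), (120.69401550292969, 63.81881332397461), 4.057413578033447)
scene [ 205  181   41   38 1158] 0.1238 ((503.53228759765625, 23.43471908569336), (93.92996978759766, 85.88703155517578), 88.36636352539062)
scene [ 274  183   52   39 1184] 0.1055 ((555.7792358398438, 213.47808837890625), (81.16180419921875, 125.58485412597656), 1.609983205795288)
scene [ 139  192   41   43 1283] 0.1294 ((505.465087890625, -151.10519409179688), (96.55925750732422, 85.01653289794922), 1.5064958333969116)
top [ 262  171   37   34 1186] 0.1247 ((503.8811950683594, 22.910921096801758), (94.1394271850586, 83.57185363769531), 88.18492126464844)
top [ 328  170   37   37 1268] 0.13 ((506.0503845214844, -150.91258239746094), (94.391845703125, 85.62759399414062), 1.3161492347717285)
top [ 232  221   28   47 1135] 0.1008 ((357.8211669921875, 111.5809326171875), (118.44824981689453, 65.07095336914062), 4.32938814163208)
top [164 233  37  35 799] 0.1007 ((327.1434326171875, 285.39874267578125), (112.3747787475586, 64.25532531738281), 38.456050872802734)
```

View pics/c6.png

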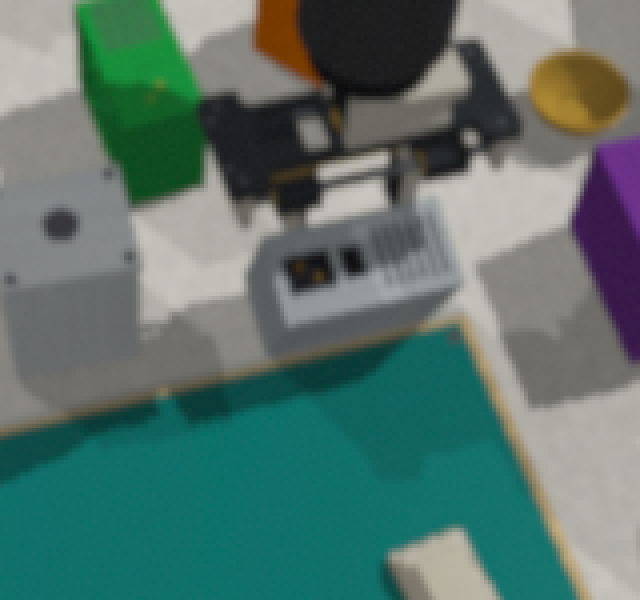

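The crop shows the power supply pivoting square on the edge at about 15°, with both fingers behind its top. I'll keep following the arc.

>>> arm_command(
  targets=[
    [[0, 0, 0], [3.8, 0, 1.7], 0.3],
    [[0, 0, 0], [3.8, 0, 1.7], 0.3],
    [[0, 0, 0], [3.9, 0, 1.4], 0.3],
    [[0, 0, 0], [3.9, 0, 1.4], 0.3],
    [[0, 0, 0], [4, 0, 1], 0.3],
    [[0, 0, 0], [4, 0, 1], 0.3],
  ],
)

```text
t: 10.85
eef_pos: [0.5437, 0.2138, 0.2847]
ee_rot: [-3.142, -0.0, 0.026]
force: [-0.3, 0.8, 0.1]
width: 0.0613
```

>>> arm_command(
  targets=[
    [[0, 0, 0], [3, 0, 0.5], 0.3],
    [[0, 0, 0], [3, 0, 0.5], 0.3],
    [[0, 0, 0], [3, 0, 0.5], 0.3],
    [[0, 0, 0], [0, 0, 0], 0.3],
  ],
)

```text
t: 11.25
eef_pos: [0.5526, 0.2138, 0.2861]
ee_rot: [-3.141, -0.0, 0.026]
force: [-0.1, -0.8, 0.1]
width: 0.0616
```

```bash
python3 look.py 7
python3 - <<'E'
import cv2
p=cv2.imread('pics/scene_7.png')[140:290,210:370];cv2.imwrite('pics/c7.png',cv2.resize(p,None,fx=4,fy=4,interpolation=3))
E
```

```text
11.25 [0.55262705 0.21379731 0.28613977] [-3.14147540e+00 -3.92984814e-04  2.57115127e-02] [-0.06458622 -0.78494638  0.06747679] [-0.01703865  0.07325453  0.01088437] 0.061588452190141946
scene [229 138  33  36 750] 0.1002 ((358.7619934082031, 112.10151672363281), (121.37387084960938, 65.7625961303711), 4.540148735046387)
scene [ 205  181   41   38 1157] 0.1237 ((502.9890441894531, 23.493345260620117), (93.94994354248047, 87.16796875), 88.62190246582031)
scene [ 139  192   40   43 1276] 0.1294 ((505.8336486816406, -151.11058044433594), (94.61385345458984, 84.99446868896484), 1.3926975727081299)
scene [277 192  51  36 998] 0.106 ((579.0739135742188, 214.02236938476562), (67.30691528320312, 126.09503173828125), 2.4562551975250244)
top [ 262  171   37   34 1190] 0.1247 ((504.00030517578125, 22.84957504272461), (94.12538146972656, 84.1571044921875), 88.28546142578125)
top [ 328  170   37   37 1273] 0.1301 ((505.8154296875, -150.96714782714844), (94.05937957763672, 85.2513656616211), 1.7049226760864258)
top [ 232  221   28   47 1130] 0.1009 ((357.8912353515625, 111.6602554321289), (118.35004425048828, 64.97665405273438), 4.34401798248291)
top [164 233  37  36 726] 0.1009 ((331.3196105957031, 280.9038391113281), (111.37657928466797, 53.435367584228516), 36.23860549926758)
```

View pics/c7.png

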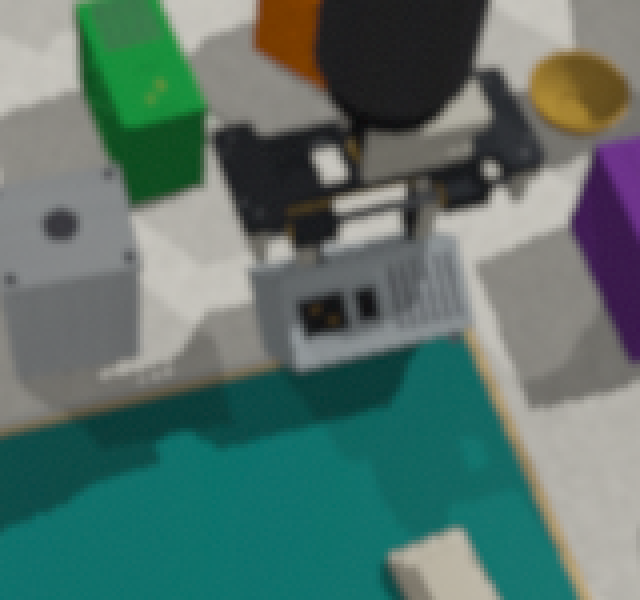

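The crop shows the box leaning about 35–40°, close to balance, with the push force near zero. A few more small steps should take it over.

>>> arm_command(
  targets=[
    [[0, 0, 0], [3, 0, 0], 0.3],
    [[0, 0, 0], [3, 0, 0], 0.3],
    [[0, 0, 0], [3, 0, 0], 0.3],
    [[0, 0, 0], [3, 0, 0], 0.3],
    [[0, 0, 0], [0, 0, 0], 0.3],
    [[0, 0, 0], [0, 0, 0], 0.3],
  ],
)

```text
t: 11.95
eef_pos: [0.5642, 0.2137, 0.2859]
ee_rot: [3.141, 0.0, 0.026]
force: [-0.6, 1.5, -1.0]
width: 0.0611
```

```bash
python3 look.py 8
python3 - <<'E'
import cv2
p=cv2.imread('pics/scene_8.png')[140:290,210:370];cv2.imwrite('pics/c8.png',cv2.resize(p,None,fx=4,fy=4,interpolation=3))
E
```

```text
11.95 [0.56424124 0.21369162 0.285918  ] [3.14149205e+00 2.00058649e-04 2.55867318e-02] [-0.59594373  1.50505051 -0.97537679] [-0.02326858 -0.0008585   0.03016697] 0.061116957739144946
scene [229 138  33  36 749] 0.1 ((359.30291748046875, 112.18330383300781), (121.2760009765625, 65.01012420654297), 4.412980556488037)
scene [ 205  181   41   38 1159] 0.1238 ((503.1369323730469, 23.246475219726562), (93.5895004272461, 87.50885772705078), 88.3392333984375)
scene [ 139  192   40   43 1282] 0.1293 ((505.7030029296875, -151.12295532226562), (97.57506561279297, 84.86711883544922), 1.5489275455474854)
top [ 262  171   37   34 1190] 0.1246 ((504.088134765625, 23.01087188720703), (93.86210632324219, 84.06401062011719), 88.16294860839844)
top [ 328  170   37   37 1268] 0.13 ((505.97998046875, -151.18246459960938), (94.59822082519531, 85.87287139892578), 1.0135451555252075)
top [ 232  221   28   47 1125] 0.1009 ((357.8940734863281, 111.61363983154297), (118.24822235107422, 65.07852172851562), 4.371973037719727)
top [164 233  37  35 645] 0.1008 ((333.97589111328125, 277.9038391113281), (111.82952117919922, 46.062870025634766), 35.86726760864258)
```

View pics/c8.png

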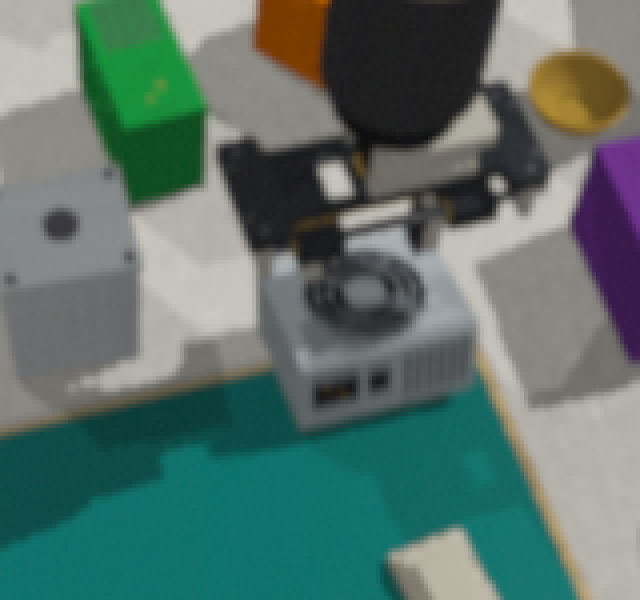

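It fell flat with the fan grille up (crop (365,290)). I'll raise the arm clear, then check the pose.

>>> arm_command(
  targets=[
    [[0, 0, 0], [0, 0, 20], 0.3],
    [[0, 0, 0], [0, 0, 40], 0.3],
    [[0, 0, 0], [-30, 0, 30], 0.3],
    [[0, 0, 0], [-40, 0, 0], 0.3],
    [[0, 0, 0], [-50, 0, 0], 0.3],
    [[0, 0, 0], [-40, 0, 0], 0.3],
    [[0, 0, 0], [0, 0, 0], 0.3],
    [[0, 0, 0], [0, 0, 0], 0.3],
  ],
)

```text
t: 12.85
eef_pos: [0.4035, 0.2139, 0.3769]
ee_rot: [-3.14, -0.002, 0.028]
force: [0.2, 0.3, 0.3]
width: 0.0612
```

```bash
sed -e 's/z>.09)&(z<.14)&(W\[...,0\]>.3)/z>.065)\&(z<.14)\&(W[...,0]>.45)/' look.py > look2.py; python3 look2.py 9
python3 - <<'E'
from h import *
for n in ["scene","top"]:
    p,d=grab_frame(n);W=cloud(n,d);z=W[...,2]
    m=(abs(z-.0755)<.007)&(W[...,0]>.5)&(W[...,0]<.7)&(W[...,1]>.13)&(W[...,1]<.3)
    q=W[m];A=np.c_[q[:,:2],np.ones(len(q))];c=np.linalg.lstsq(A,q[:,2],rcond=None)[0]
    print(n,m.sum(),'z',np.median(q[:,2]),'tilt deg',np.degrees(c[:2]),rect(q[:,:2]))
import cv2
p=cv2.imread('pics/scene_9.png');cv2.imwrite('pics/c9.png',cv2.resize(p[110:350,110:370],None,fx=2.4,fy=2.4,interpolation=3))
E
```

```text
12.85 [0.40349249 0.2138729  0.37694609] [-3.13997760e+00 -1.51913910e-03  2.78384527e-02] [0.1846366  0.28036285 0.31565756] [ 0.01840139 -0.07098176  0.00954658] 0.061213203695966764
scene [ 205  181   41   42 1311] 0.1234 ((503.1664733886719, 23.34650993347168), (93.85446166992188, 86.92308044433594), 88.1053237915039)
scene [ 139  192   42   48 1459] 0.1289 ((505.4122314453125, -151.1153564453125), (95.06522369384766, 84.90444946289062), 1.546021819114685)
scene [ 275  199   57   44 1608] 0.0761 ((594.1766967773438, 214.48333740234375), (102.62116241455078, 125.49663543701172), 1.699142575263977)
top [ 184  138   47   38 1715] 0.0766 ((594.268798828125, 214.72061157226562), (100.95034790039062, 125.50860595703125), 1.6650561094284058)
top [ 261  171   38   35 1229] 0.1246 ((504.1806640625, 22.767019271850586), (94.62969970703125, 84.23037719726562), 88.06397247314453)
top [ 326  170   39   38 1357] 0.1299 ((506.1723327636719, -150.84585571289062), (95.1727294921875, 86.00888061523438), 1.0926406383514404)
scene 1572 z 0.07602182720672729 tilt deg [-0.40619886 -0.01013838] ((593.40869140625, 214.66397094726562), (103.53479766845703, 125.9963607788086), 1.4700456857681274)
top 1700 z 0.07670213319374664 tilt deg [ 0.03280231 -0.05189502] ((594.6067504882812, 214.76577758789062), (101.08332824707031, 125.3919677734375), 1.3984801769256592)
```

View pics/c9.png

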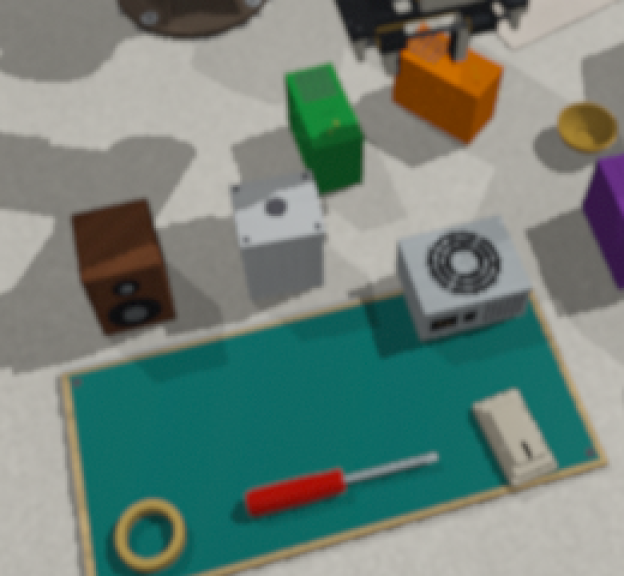

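The picture shows the power supply flat on the board, fan up (462,262). The case (278,230), the speaker (123,270) and everything else are where they were, and the arm is clear of them all. Handing in.

```bash
python3 -c "
from station import *
print(job_done())"
```

```text
the job is handed in; nothing more can be done
None
```

The power supply now lies flat and square on the board with its fan grille up. I gripped it lightly, slid it along the table while turning it square until its foot met the edge (force rise at 13.6 N), and let go. I then tipped it over the edge with two fingers pushing near its top, and lifted the arm clear.

**Last checks:**
- **Height and tilt:** the top face is at 76 mm, against 75.5 mm expected. The tilt is 0.4° or less by the scene camera and under 0.1° by the top camera.
- **Squareness and overhang:** its yaw measures 1.4–1.7°, against 1.4° for the board. It overhangs the edge by about 26 mm, within the 10–40 mm expected.
- **Neighbours:** the case and speaker measured within about 2 mm of where they started, which is within the measuring noise.
- **Time:** the job took about 13 s of the 38 s allowed.

**Two things in the slide:** partway along, the gripper pressed the box down with about 22 N. I eased that off, and for the last few millimetres it was instead carrying nearly all of the box's weight. The height readings put the foot within a few tenths of a millimetre of the table there. I lowered it again before pressing it against the edge.

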